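# Sweep the cut tablet off the board into its tray

## Robot

A 6-joint arm with a two-finger parallel gripper is mounted at the origin on the work surface. World frame = base frame: x ahead of the robot, y to its left, z up, the work surface at z = 0. Lengths are in m, angles in rad, forces in N, time in s.
With the tool pointing down it reaches from about 0.375 to 0.9 m from the base axis. Payload 3.1 kg.
Tool frame: the origin (TCP) lies on the front face of the gripper's body, between the roots of the fingers; the fingertips stand 70 mm ahead of it and the grasp point (between the pads) lies 51 mm ahead of it; z points along the fingers, y is the line along which they close (so a half turn about z gives the same grasp; the last joint's range is limited). The gripper opens to 87 mm and grips with 3 to 60 N. Pads are 19 mm wide; open, the fingers measure 117 mm over their backs; the gripper's body (75 mm by 190 mm) begins 51 mm behind the grasp point.
Start: joints at [-1.421, 0.527, 1.433, -0, 1.181, -0.178], TCP at [0.201, -0.592, 0.292] pointing down, gripper open.
Joint ranges: [-3.08, 3.08], [-0.75, 2.2], [0.22, 2.44], [-1.43, 4.57], [0, 2.65], [-2.85, 2.85]. Speed limits (rad/s): [2.79, 2.79, 3.14, 3.14, 3.14, 3.14].

## Interface

Orientations are given as a unit quaternion [x, y, z, w].
In Python, from rig import robot, cams, ticket gives the robot as it stands. The module is installed in compiled form; this text tells all that it offers.
- The arm moves only by the shell command python3 -m crank 'ROWS' [FORCE]. ROWS is JSON, a list of rows, each a list of 7 numbers: the shift along the tool's x, y, z in cm, then the turn, a rotation vector about the tool's x, y, z in rad, then the closure, from 0 (fully open) to 1 (shut). A call has 1 to 5 rows; each row shifts and turns the commanded pose from where the row before left it, along the tool's axes as they then stand; what a row does not reach is not made up. A row lasts 1/8 s, in which the tool goes at most 62.5 mm and 10.7 degrees, less where a joint would pass 70% of its speed; a pose out of reach is approached as far as the arm can. A call is refused whole if a number of a shift passes 6.25 or a number of a turn 0.188, either way. A call with a gripper value outside its range is refused whole. The fingers move at their own pace and stop on an object; FORCE is the grip in N (left out, the last holds). Time passes only in rows, so rows that do not move let the fingers close. It gives the time, the measured TCP pose, the force, the opening and the grip force at its end, in the units of the state.
- robot.get_obs(): the state, without advancing time (a new reading comes with each control period).
- cams.camera(name): name is "side" or "top"; returns the picture (480x640x3 uint8, red, green, blue); there is no depth.
- cams.camera_info(name): a dict with "intrinsics" (3x3 intrinsics, pixels), "pose" (4x4, takes a point from camera to world coordinates). Camera axes: x right, y down, z forward; pixel columns grow to the right and rows downward; lengths in m; the calibration is good to about 2 mm. A picture is of the moment at which its call begins. camera_info takes no time and is no camera call.
- ticket.hand_in(): hands the job in; it is judged then, once.
The state is a dict: "time": time; "q": joint angles; "joint_velocities": joint speeds; "joint_torque": joint torques, N m; "position": TCP position; "tool_rot": TCP orientation; "ft_force": force on the tool from outside, world axes, zero at the start; "moment": the same for the moment, N m; "grip_width": finger opening in m; "grip_force": force on a finger pad.
Only numpy, scipy, OpenCV 4.12 (cv2) and the standard library are available. Lean on these libraries where they do the work, as an engineer would, in place of code of your own. Each camera call takes 0.05 s, during which the arm holds its last target. There are 200 camera calls.

## Task

Sweep the four small cut pieces of tablet across the cutting board and over its end, so that all of them drop into the catch tray that stands pulled out there; then push the tray fully home under the board. Only push with the fingers: do not pick any piece up, and leave the uncut slab, the knife, the salt tin on the board and the goods around it where they are.

Things in the scene. Friction and masses are not known exactly. Their poses are not given: they have to be found in the camera images.
- board: Dark-brown wooden cutting board on a low frame with closed sides, fixed to the counter; 260 mm (its x) x 380 mm (its y), flat top 70 mm above the counter with no raised edge, underside of the top at 50 mm. Origin: under its centre at counter height; z up. The tray comes out at its -y end; the four pieces, the slab, the knife and the salt tin stand on its top.
- board_edge (a point): Middle of the board's top edge at the tray end (board x 0, y -190 mm, z 70 mm); axes as the board's.
- tray (a joint): How far the tray is pulled out, in m: 0 is fully home under the board, at a hard stop; it starts 0.115 to 0.14 out (the end of its run is 0.15). It slides along the board's y, about 2 N of friction, and stays where it is left.
- tray_in (a point): On the tray's inner floor (5 mm above the counter), mid width, just inside its front; moves with the tray, axes as the board's. Steel tray, inside 218 mm wide (x) and 313 mm long (from this point to +y, most of it under the board), side walls up to 44 mm above the counter, wooden front 12 mm thick up to 48 mm, with a finger notch 64 mm wide in the middle that goes down to 32 mm.
- tray_front (a point): Middle of the outer face of the tray's wooden front, 25 mm above the counter; moves with the tray, axes as the board's (the outside is towards -y). The front is 232 mm wide. With the tray home this face is flush with the end of the board.
- piece1: cut piece of tablet (hard pale-brown sugar confection), square, 26 x 26 x 16 mm high, about 16 g; starts flat on the board. Origin: centre of its underside, z up at the start. All four pieces are alike; they slide easily and do not stick.
- piece2: cut piece of tablet (hard pale-brown sugar confection), square, 26 x 26 x 16 mm high, about 16 g; like piece1.
- piece3: cut piece of tablet (hard pale-brown sugar confection), square, 26 x 26 x 16 mm high, about 16 g; like piece1.
- piece4: cut piece of tablet (hard pale-brown sugar confection), square, 26 x 26 x 16 mm high, about 16 g; like piece1.
- slab: The uncut rest of the tablet, a flat bar 60 (x) x 105 (y) x 16 mm high, 160 g, lying loose on the board at its +x, +y quarter. Origin: centre of its underside. Must stay.
- knife: Small kitchen knife lying loose on the board near its +y end, along the board's x: black handle 95 x 20 x 14 mm towards -x, steel blade 93 x 22 x 2 mm towards +x. Origin: at the junction of handle and blade, on the underside. Must stay.
- salt: Small round metal salt tin with a lid, 42 mm across, 26 mm high, 70 g, standing loose on the board among the pieces. Origin: centre of its underside. Must stay standing.
- jam1: Jam jar, 60 mm across, 70 mm high, on the counter at the far (board +x) side of the board. Origin: centre of its underside. Must stay.
- jam2: Jam jar, 60 mm across, 70 mm high, on the counter beside the board's +y end. Origin: centre of its underside. Must stay.
- tin: Large plain round tin, 76 mm across, 55 mm high, on the counter beyond the board (+x). Origin: centre of its underside. Must stay.
- carton: Cardboard carton 150 mm (along the board's x) x 60 x 45 mm high, on the counter beside the board's +y end. Origin: centre of its underside. Must stay.
There are look-alikes about, which are no part of the job. What is shaped like the piece1 but blue, purple or yellow is not meant.

How it is judged:
On the way, in this order (a step that is already met when the one before it is completed fails the run):
1. all four pieces lie in the tray while it is still pulled out (x of piece1 in the frame of tray_in between -0.112 and 0.112 m and y of piece1 in the frame of tray_in between -0.002 and 0.316 m and height (world z) of piece1 between 0 and 0.045 m and x of piece2 in the frame of tray_in between -0.112 and 0.112 m and y of piece2 in the frame of tray_in between -0.002 and 0.316 m and height (world z) of piece2 between 0 and 0.045 m and x of piece3 in the frame of tray_in between -0.112 and 0.112 m and y of piece3 in the frame of tray_in between -0.002 and 0.316 m and height (world z) of piece3 between 0 and 0.045 m and x of piece4 in the frame of tray_in between -0.112 and 0.112 m and y of piece4 in the frame of tray_in between -0.002 and 0.316 m and height (world z) of piece4 between 0 and 0.045 m and value of joint tray above 0.05 m), for 0.2 s.
2. the tray is pushed home under the board (value of joint tray below 0.006 m), for 0.2 s.
At the end, for the whole second after the job is handed in: All four pieces lie at rest inside the tray, the tray is home to within 6 mm, and the slab, knife, salt tin, two jam jars, large tin and carton are within 20 mm of where they stood, the jars and tins upright (x of piece1 in the frame of tray_in between -0.112 and 0.112 m and y of piece1 in the frame of tray_in between -0.002 and 0.316 m and height (world z) of piece1 between 0 and 0.045 m and x of piece2 in the frame of tray_in between -0.112 and 0.112 m and y of piece2 in the frame of tray_in between -0.002 and 0.316 m and height (world z) of piece2 between 0 and 0.045 m and x of piece3 in the frame of tray_in between -0.112 and 0.112 m and y of piece3 in the frame of tray_in between -0.002 and 0.316 m and height (world z) of piece3 between 0 and 0.045 m and x of piece4 in the frame of tray_in between -0.112 and 0.112 m and y of piece4 in the frame of tray_in between -0.002 and 0.316 m and height (world z) of piece4 between 0 and 0.045 m and linear speed of each of piece1, piece2, piece3, piece4 below 0.02 m/s and value of joint tray below 0.006 m and distance of each of slab, knife, salt, jam1, jam2, tin, carton from where it was at the start of the episode below 0.02 m and angle between each of salt, jam1, jam2, tin's own z axis and vertical below 0.2 rad); the robot touches nothing.
It fails at once if a piece is lifted off the board (25 mm or more above its top) (height (world z) of any of piece1, piece2, piece3, piece4 above 0.095 m).
It fails at once if the slab, the knife or the salt tin on the board is shifted by more than 20 mm (distance of any of slab, knife, salt from where it was at the start of the episode above 0.02 m).
It fails at once if a jam jar, the large tin or the carton on the counter is shifted by more than 20 mm (distance of any of jam1, jam2, tin, carton from where it was at the start of the episode above 0.02 m).
It fails at once if a jar or a tin is tipped (angle between any of salt, jam1, jam2, tin's own z axis and vertical above 0.35 rad).
It also fails if it takes over 64 s, if anything falls off the work surface, if the arm or the gripper's body presses on something with over 40 N, if the wrist force passes 120 N, or if a joint passes its speed limit or range.

## Working session

There is one attempt and no reset: what is moved stays moved. The work goes in short steps, Python scripts to look and compute and a shell command to move; the robot and the scene stay as the last step left them, time stands still between calls to the robot, and variables do not carry over. Pictures are saved under pics/ and viewed, at most 10 in all, crops included, and the job is handed in when it is done.

```bash
mkdir -p pics; python3 - <<'E'
from rig import robot,cams
import cv2,numpy as np
o=robot.get_obs();print({k:np.round(v,3).tolist() for k,v in o.items()})
for n in("top","side"):
    cv2.imwrite(f"pics/{n}0.png",cams.camera(n)[:,:,::-1]);i=cams.camera_info(n);print(n,np.round(i["intrinsics"],1).tolist(),np.round(i["pose"],4).tolist())
E
```

```text
{'time': 0.0, 'q': [-1.422, 0.528, 1.434, 0.0, 1.181, -0.179], 'joint_velocities': [0.0, -0.001, -0.001, -0.0, 0.0, 0.002], 'joint_torque': [-0.0, -44.004, -17.659, 0.063, 0.058, -0.0], 'position': [0.201, -0.591, 0.291], 'tool_rot': [0.987, 0.163, 0.0, -0.001], 'ft_force': [-0.033, 0.101, -0.116], 'moment': [0.021, -0.003, 0.022], 'grip_force': 0.0, 'grip_width': 0.087}
top [[498.6, 0.0, 325.2], [0.0, 498.6, 233.7], [0.0, 0.0, 1.0]] [[-0.0063, -0.9909, 0.1345, 0.4601], [-0.9999, 0.0083, 0.014, 0.1178], [-0.015, -0.1344, -0.9908, 0.9879], [0.0, 0.0, 0.0, 1.0]]
side [[603.3, 0.0, 314.8], [0.0, 603.3, 240.7], [0.0, 0.0, 1.0]] [[0.9801, -0.1343, 0.1461, 0.4175], [-0.1984, -0.6755, 0.7102, -0.539], [0.0033, -0.7251, -0.6887, 0.7222], [0.0, 0.0, 0.0, 1.0]]
```

View pics/top0.png

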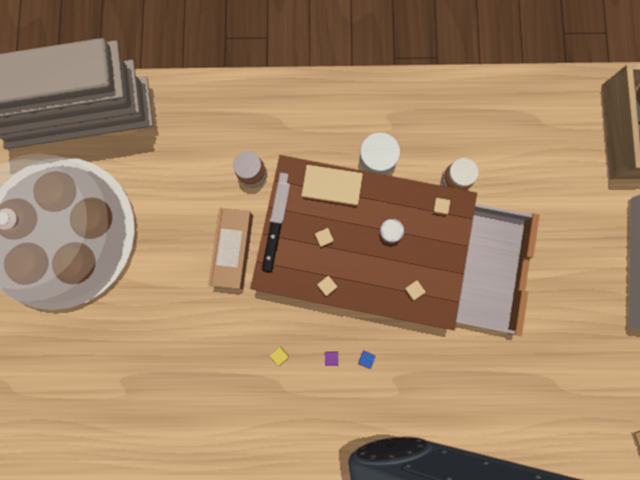

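View pics/side0.png

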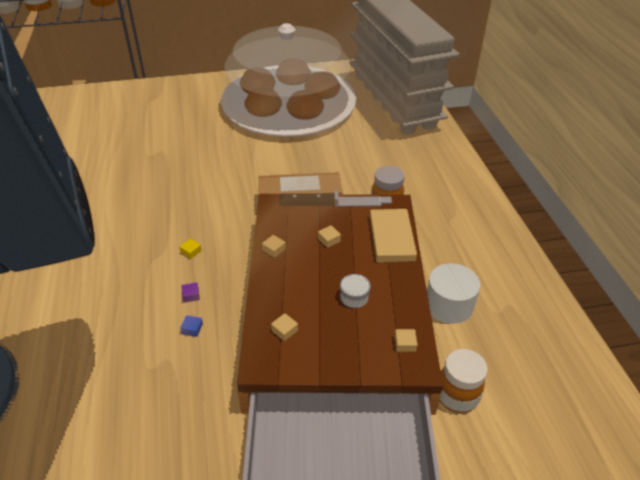

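The pieces (tan) are in the top view at (442,206), (324,237), (327,286) and (416,290), and in the side view at (405,341), (329,236), (274,246) and (284,327). The slab is at (332,186), the salt tin at (392,231) and the knife at about (275,225). Possible confusions, with their top-view pixels: the yellow (279,356), purple (332,358) and blue (367,359) blocks on the counter, and the tan slab. I choose the four tan squares on the board.

```bash
cat > h.py <<'E'
import numpy as np,cv2
from rig import robot,cams
def ray(n,p):
    i=cams.camera_info(n);K=np.array(i["intrinsics"]);T=np.array(i["pose"])
    d=T[:3,:3]@np.linalg.solve(K,[p[0],p[1],1]);return T[:3,3],d/np.linalg.norm(d)
def onz(n,p,z):
    c,d=ray(n,p);return c+d*(z-c[2])/d[2]
def tri(p,q):
    A=0;b=0;
    for n,x in(("top",p),("side",q)):
        c,d=ray(n,x);M=np.eye(3)-np.outer(d,d);A=A+M;b=b+M@c
    return np.linalg.solve(A,b)
def proj(n,P):
    i=cams.camera_info(n);T=np.linalg.inv(i["pose"]);c=T[:3,:3]@P+T[:3,3];u=np.array(i["intrinsics"])@c;return u[:2]/u[2]
def tob(P,B):
    y=np.array(B[1]);x=np.array([y[1],-y[0]]);d=np.asarray(P)[:2]-B[0];return np.round([d@x*1000,d@y*1000],0)
E
python3 - <<'E'
from h import *
t=cv2.imread("pics/top0.png");s=cv2.imread("pics/side0.png")
def cen(im,p):
    x,y=p;w=im[y-14:y+15,x-14:x+15].astype(int)
    m=((w[:,:,2]>165)&(w[:,:,1]>120)).astype(np.uint8)
    n,l,st,c=cv2.connectedComponentsWithStats(m);k=l[14,14]
    return c[k]+[x-14,y-14],st[k,4]
for k,(a,b) in dict(A=((442,206),(405,337)),B=((324,237),(329,234)),C=((327,286),(274,243)),D=((416,290),(284,325))).items():
    ca,na=cen(t,a);cb,nb=cen(s,b);print(k,ca,na,cb,nb,"tri",tri(ca,cb).round(3),"z86",onz("top",ca,.086).round(3))
print("salt",tri((392,228),(355,284)).round(3),onz("top",(392,229),.096).round(3))
for n,a,b in(("+x-y",(476,191),(439,387)),("-x-y",(455,328),(240,386)),("+x+y",(281,156),(411,195)),("-x+y",(253,290),(257,196))):
    print(n,tri(a,b).round(3),onz("top",a,.07).round(3))
for n,p in(("fr+",(539,215)),("fr-",(525,334))):print(n,onz("top",p,.048).round(3))
c=np.hstack([cv2.resize(t[140:350,240:550],None,fx=2.5,fy=2.5,interpolation=2)])
cv2.imwrite("pics/c0.png",c)
E
```

```text
A [441.66  205.335] 200 [405.90140845 337.01056338] 284 tri [ 0.634 -0.084  0.083] z86 [ 0.633 -0.083  0.086]
B [323.79207921 236.63861386] 202 [328.93854749 232.84357542] 179 tri [0.578 0.133 0.083] z86 [0.577 0.133 0.086]
C [326.9138756  285.11483254] 209 [273.25405405 242.45945946] 185 tri [0.49  0.128 0.084] z86 [0.489 0.128 0.086]
D [415.04716981 289.68867925] 212 [284.12676056 323.56690141] 284 tri [ 0.48  -0.03   0.083] z86 [ 0.48  -0.03   0.086]
salt [0.59  0.01  0.096] [0.589 0.01  0.096]
+x-y [ 0.661 -0.153  0.063] [ 0.663 -0.152  0.07 ]
-x-y [ 0.411 -0.104  0.065] [ 0.411 -0.102  0.07 ]
+x+y [0.737 0.214 0.069] [0.735 0.214 0.07 ]
-x+y [0.482 0.264 0.067] [0.482 0.264 0.07 ]
fr+ [ 0.62  -0.275  0.048]
fr- [ 0.398 -0.236  0.048]
```

View pics/c0.png

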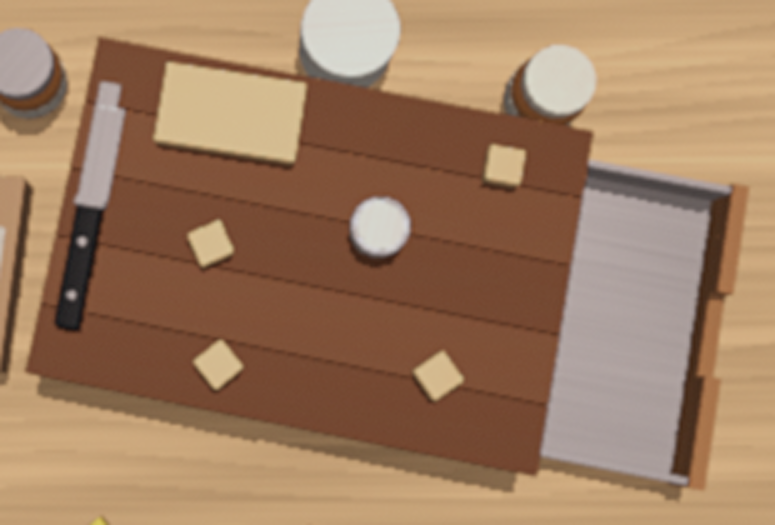

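Everything fits the description: piece tops are at 83–86 mm, the board at 65–70 mm, and the crop shows four tan squares on the board. Board yaw is -0.194 and its centre is (0.573, 0.056). In board mm, A is at (87,-126), B (-10,77), C (-95,55), D (-75,-102), salt (26,-42), with the tray about 128 mm out. I'll push each piece separately with the fingers 20 mm apart, starting with D.

```bash
cat > go.py <<'E'
import sys;from h import *
from scipy.spatial.transform import Rotation as R
# args: board x mm, board y mm, TCP z mm, tool yaw relative to board y (deg, ccw)
B=(np.array([.573,.056]),(.193,.981))
o=robot.get_obs();p=o["position"];T=R.from_quat(o["tool_rot"]).as_matrix()
print("t",round(o["time"],2),"board",tob(p,B),"z",round(p[2],4),"f",np.round(o["ft_force"],1),"w",round(o["grip_width"],3))
yaw=np.arctan2(T[1,0],T[0,0]);print("relyaw",round(np.degrees(yaw)-78.87,1),"tilt",np.round(T[2,:2],3))
for a in sys.argv[1:]:
    x,y,z,w=map(float,a.split(","));tw=np.radians(78.87+w)
    y_=np.array(B[1]);x_=np.array([y_[1],-y_[0]])
    P=np.r_[B[0]+x/1e3*x_+y/1e3*y_,z/1e3]
    G=np.array([[np.cos(tw),np.sin(tw),0],[np.sin(tw),-np.cos(tw),0],[0,0,-1]])
    print(a,"turn z",round(-(tw-yaw),3),"shift before turn cm",np.round(T.T@(P-p)*100,2),"after turn",np.round(G.T@(P-p)*100,2))
    p=P;T=G;yaw=tw
E
python3 -m crank '[[0,0,0,0,0,-0.175,0.77],[0,0,0,0,0,-0.175,0.77],[0,0,0,0,0,-0.175,0.77],[0,0,0,0,0,-0.175,0.77],[0,0,0,0,0,-0.175,0.77]]' 10
python3 -m crank '[[0,0,0,0,0,-0.175,0.77],[0,0,0,0,0,0,0.77]]'
python3 go.py -75,-62,200,0 -75,-62,146,0 -75,-197,146,0
```

```text
time: 0.72
position: [0.2012, -0.5913, 0.2917]
tool_rot: [0.823, 0.568, 0.0, -0.001]
ft_force: [-0.5, -0.0, -0.0]
grip_width: 0.0448
grip_force: 0.0
time: 0.98
position: [0.2012, -0.5914, 0.2918]
tool_rot: [0.773, 0.635, 0.0, -0.0]
ft_force: [0.1, -0.1, 0.6]
grip_width: 0.0252
grip_force: 0.0
t 0.97 board [-240. -707.] z 0.2918 f [ 0.1 -0.1  0.6] w 0.025
relyaw -0.0 tilt [ 0.001 -0.   ]
-75,-62,200,0 turn z -0.001 shift before turn cm [64.5  16.43  9.24] after turn [64.5  16.48  9.18]
-75,-62,146,0 turn z -0.0 shift before turn cm [0.  0.  5.4] after turn [0.  0.  5.4]
-75,-197,146,0 turn z -0.0 shift before turn cm [-13.5  -0.    0. ] after turn [-13.5  -0.    0. ]
```

```bash

python3 -m crank '[[4.6,2.5,0,0,0,0,0.77],[4.6,2.5,0,0,0,0,0.77],[4.6,2.5,0,0,0,0,0.77],[4.6,2.5,0,0,0,0,0.77],[4.6,2.5,0,0,0,0,0.77]]' >/dev/null
python3 -m crank '[[4.6,0.8,1,0,0,0,0.77],[4.6,0.8,1,0,0,0,0.77],[4.6,0.8,1,0,0,0,0.77],[4.6,0.8,1,0,0,0,0.77],[4.6,0.8,1,0,0,0,0.77]]' >/dev/null
python3 -m crank '[[4.6,0,1,0,0,0,0.77],[4.6,0,1,0,0,0,0.77],[4.6,0,1,0,0,0,0.77],[4.6,0,1,0,0,0,0.77],[0,0,0,0,0,0,0.77]]' >/dev/null
python3 go.py -75,-62,200,0 -75,-62,146,0 -75,-197,146,0
```

```text
t 2.85 board [-77. -60.] z 0.2015 f [-0.  -0.2  0.6] w 0.02
relyaw 0.2 tilt [ 0.    -0.002]
-75,-62,200,0 turn z 0.004 shift before turn cm [-0.15  0.16  0.15] after turn [-0.15  0.16  0.15]
-75,-62,146,0 turn z -0.0 shift before turn cm [0.  0.  5.4] after turn [0.  0.  5.4]
-75,-197,146,0 turn z -0.0 shift before turn cm [-13.5  -0.    0. ] after turn [-13.5  -0.    0. ]
```

```bash

python3 -m crank '[[0,0.1,1.9,0,0,0,0.77],[0,0.1,1.9,0,0,0,0.77],[0,0,1.7,0,0,0,0.77],[0,0,0,0,0,0,0.77]]'
python3 go.py
python3 -m crank '[[-1,0,0,0,0,0,0.77],[-1.4,0,0,0,0,0,0.77],[-1.5,0,0,0,0,0,0.77],[-1.5,0,0,0,0,0,0.77],[-1.5,0,0,0,0,0,0.77]]' >/dev/null
python3 -m crank '[[-1.5,0,0,0,0,0,0.77],[-1.3,0,0,0,0,0,0.77],[-1.3,0,0,0,0,0,0.77],[-1.3,0,0,0,0,0,0.77],[-1.5,0,0,0,0,0,0.77]]' >/dev/null
python3 go.py
python3 -m crank '[[0,0,0,0,0,0,0.77]]'
python3 -c "
from h import *
cv2.imwrite('pics/t1.png',cv2.resize(cams.camera('top')[130:370,230:560,::-1],None,fx=2,fy=2))"
```

```text
time: 3.35
position: [0.4881, 0.0074, 0.1465]
tool_rot: [0.773, 0.635, -0.001, -0.001]
ft_force: [-1.0, -0.1, -0.0]
grip_width: 0.0201
grip_force: 0.0
t 3.35 board [-74. -64.] z 0.1465 f [-1.  -0.1 -0. ] w 0.02
relyaw -0.1 tilt [-0.    -0.002]
t 4.6 board [ -73. -202.] z 0.1472 f [-0.2 -0.5  0.2] w 0.02
relyaw 0.1 tilt [ 0. -0.]
time: 4.72
position: [0.4623, -0.1283, 0.1473]
tool_rot: [0.773, 0.635, 0.0, 0.0]
ft_force: [0.3, 0.6, -1.0]
grip_width: 0.0202
grip_force: 0.0
```

View pics/t1.png

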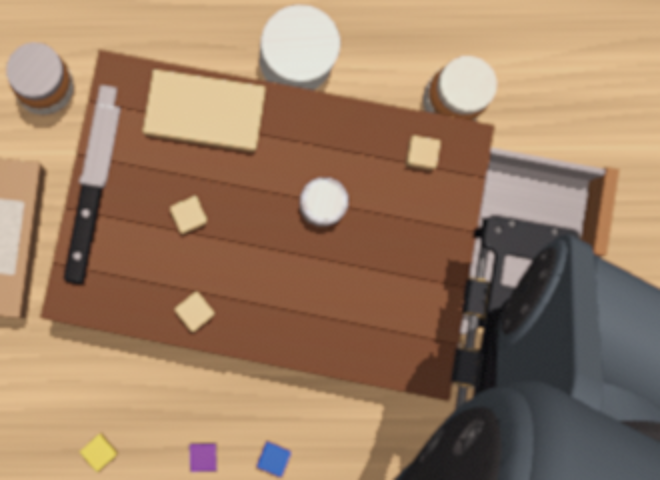

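D has left the board and everything else is unchanged. Next is C.

```bash

python3 -m crank '[[0,0,2.2,0,0,0,0.77]]' >/dev/null; echo; python3 go.py -100,97,190,7.5 -100,97,146,7.5 -71,-123,146,7.5 -62,-200,146,7.5
```

```text
t 4.9 board [ -72. -201.] z 0.1261 f [ 0.  -0.3  0. ] w 0.02
relyaw 0.1 tilt [-0.001  0.004]
-100,97,190,7.5 turn z -0.13 shift before turn cm [29.81 -2.7  -6.43] after turn [29.92  1.16 -6.39]
-100,97,146,7.5 turn z -0.0 shift before turn cm [0.  0.  4.4] after turn [0.  0.  4.4]
-71,-123,146,7.5 turn z -0.0 shift before turn cm [-22.19   0.     0.  ] after turn [-22.19   0.     0.  ]
-62,-200,146,7.5 turn z -0.0 shift before turn cm [-7.75 -0.11  0.  ] after turn [-7.75 -0.11  0.  ]
```

I lowered by mistake: tool +z points down. There was no contact force, because the fingers are past the board end. Raising now.

```bash

python3 -m crank '[[-0.3,0,-3.2,0,0,0,0.77],[0,0,-3.2,0,0,-0.13,0.77],[5,0.2,0,0,0,0,0.77],[5,0.2,0,0,0,0,0.77],[5,0.2,0,0,0,0,0.77]]' >/dev/null
python3 -m crank '[[5,0.2,0,0,0,0,0.77],[5,0.2,0,0,0,0,0.77],[5,0.2,0,0,0,0,0.77],[0,0,0,0,0,0,0.77]]'
python3 go.py -100,97,190,7.5 -100,97,146,7.5 -71,-123,146,7.5 -62,-200,146,7.5
```

```text
time: 6.02
position: [0.4921, 0.1721, 0.1893]
tool_rot: [0.727, 0.687, 0.0, -0.0]
ft_force: [0.6, -0.9, 0.2]
grip_width: 0.02
grip_force: 0.0
t 6.03 board [-102.   98.] z 0.1893 f [ 0.6 -0.9  0.2] w 0.02
relyaw 7.9 tilt [0.001 0.001]
-100,97,190,7.5 turn z 0.006 shift before turn cm [-0.15  0.17 -0.07] after turn [-0.15  0.17 -0.07]
-100,97,146,7.5 turn z -0.0 shift before turn cm [0.  0.  4.4] after turn [0.  0.  4.4]
-71,-123,146,7.5 turn z -0.0 shift before turn cm [-22.19   0.     0.  ] after turn [-22.19   0.     0.  ]
-62,-200,146,7.5 turn z -0.0 shift before turn cm [-7.75 -0.11  0.  ] after turn [-7.75 -0.11  0.  ]
```

Lower 4.3, then push 30 cm at about 1.7 cm per row, slowing near the edge.

```bash

python3 -m crank '[[0,0.2,1.5,0,0,0,0.77],[0,0,1.5,0,0,0,0.77],[0,0,1.3,0,0,0,0.77],[0,0,0,0,0,0,0.77]]' >/dev/null
python3 -m crank '[[-0.8,0,0,0,0,0,0.77],[-1.2,0,0,0,0,0,0.77],[-1.5,0,0,0,0,0,0.77],[-1.7,0,0,0,0,0,0.77],[-1.8,0,0,0,0,0,0.77]]'
python3 -m crank '[[-1.8,0,0,0,0,0,0.77],[-1.8,0,0,0,0,0,0.77],[-1.8,0,0,0,0,0,0.77],[-1.8,0,0,0,0,0,0.77],[-1.8,0,0,0,0,0,0.77]]' >/dev/null
python3 -m crank '[[-1.8,0,0,0,0,0,0.77],[-1.8,0,0,0,0,0,0.77],[-1.6,0,0,0,0,0,0.77],[-1.5,0,0,0,0,0,0.77],[-1.4,0,0,0,0,0,0.77]]' >/dev/null
python3 go.py
python3 -m crank '[[-1.3,0,0,0,0,0,0.77],[-1.3,0,0,0,0,0,0.77],[-1.3,0,0,0,0,0,0.77],[-1.3,0,0,0,0,0,0.77],[-0.7,0,0,0,0,0,0.77]]' 
python3 go.py -62,-202,146,7.5 -62,-205,190,7.5
```

```text
time: 7.15
position: [0.4901, 0.0972, 0.1465]
tool_rot: [0.729, 0.684, 0.0, 0.0]
ft_force: [0.6, 0.5, -0.3]
grip_width: 0.02
grip_force: 0.1
t 8.4 board [ -67. -145.] z 0.1462 f [-0.1  0.   0.7] w 0.021
relyaw 7.5 tilt [0. 0.]
time: 9.02
position: [0.4757, -0.1319, 0.1462]
tool_rot: [0.729, 0.684, 0.0, 0.0]
ft_force: [-0.5, 0.3, -0.6]
grip_width: 0.02
grip_force: 0.0
t 9.03 board [ -59. -203.] z 0.1462 f [-0.5  0.3 -0.6] w 0.02
relyaw 7.5 tilt [-0.  0.]
-62,-202,146,7.5 turn z -0.0 shift before turn cm [ 0.16 -0.26  0.02] after turn [ 0.16 -0.26  0.02]
-62,-205,190,7.5 turn z -0.0 shift before turn cm [-0.3  -0.04 -4.4 ] after turn [-0.3  -0.04 -4.4 ]
```

```bash

python3 -m crank '[[-0.3,0,-2.2,0,0,0,0.77],[0,0,-2.2,0,0,0.177,0.77],[5,0,0,0,0,0.177,0.77],[0,0,0,0,0,0,0.77]]' >/dev/null
python3 - <<'E'
from h import *
B=(np.array([.573,.056]),(.193,.981))
for p in((301.6,197),(358,205),(272,268),(285,176)):print(p,tob(onz("top",p,.07),B))
s=cams.camera("side")[:,:,::-1];cv2.imwrite("pics/s2.png",s[150:480,180:520])
E
python3 go.py -1,116,190,-12.8 -1,116,146,-12.8 -75,-205,146,-12.8
```

```text
(301.6, 197) [ 57. 132.]
(358, 205) [62. 25.]
(272, 268) [-84. 160.]
(285, 176) [ 91. 171.]
t 9.57 board [ -57. -155.] z 0.1903 f [ 0.1  0.2 -0.1] w 0.02
relyaw -12.4 tilt [-0. -0.]
-1,116,190,-12.8 turn z 0.007 shift before turn cm [27.66 -0.32  0.03] after turn [27.66 -0.52  0.03]
-1,116,146,-12.8 turn z -0.0 shift before turn cm [0.  0.  4.4] after turn [0.  0.  4.4]
-75,-205,146,-12.8 turn z -0.0 shift before turn cm [-32.94  -0.1    0.  ] after turn [-32.94  -0.1    0.  ]
```

View pics/s2.png

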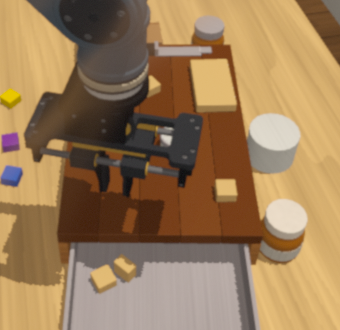

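C and D lie in the tray at crop (103,278) and (124,267). A is at (226,190) and B is visible at (153,86). Slab clearance is good (edge at x=57). Next is B.

```bash

python3 -m crank '[[4.5,0,0,0,0,0,0.77],[5,-0.1,0,0,0,0,0.77],[5,-0.1,0,0,0,0,0.77],[5,-0.1,0,0,0,0,0.77],[5,-0.1,0,0,0,0,0.77]]' >/dev/null
python3 -m crank '[[3.2,0,0,0,0,0,0.77],[0,0,0,0,0,0,0.77]]' >/dev/null
python3 go.py -1,116,190,-12.8 -1,116,146,-12.8 -75,-205,146,-12.8
python3 -m crank '[[0,0,1.5,0,0,0,0.77],[0,0,1.5,0,0,0,0.77],[0,0,1.4,0,0,0,0.77],[0,0,0,0,0,0,0.77]]' >/dev/null
python3 go.py -75,-205,146,-12.8
```

```text
t 10.45 board [  0. 116.] z 0.1898 f [-0.3 -0.4 -0.5] w 0.02
relyaw -12.4 tilt [0.    0.001]
-1,116,190,-12.8 turn z 0.007 shift before turn cm [-0.08 -0.13 -0.02] after turn [-0.08 -0.13 -0.02]
-1,116,146,-12.8 turn z -0.0 shift before turn cm [0.  0.  4.4] after turn [0.  0.  4.4]
-75,-205,146,-12.8 turn z -0.0 shift before turn cm [-32.94  -0.1    0.  ] after turn [-32.94  -0.1    0.  ]
t 10.95 board [ -1. 114.] z 0.1443 f [-1.1 -0.4  0.1] w 0.02
relyaw -12.7 tilt [-0.002 -0.004]
-75,-205,146,-12.8 turn z 0.002 shift before turn cm [-32.76  -0.2   -0.11] after turn [-32.76  -0.13  -0.17]
```

```bash

python3 -m crank '[[-0.8,0,0,0,0,0,0.77],[-1.2,0,0,0,0,0,0.77],[-1.5,0,0,0,0,0,0.77],[-1.6,0,0,0,0,0,0.77],[-1.6,0,0,0,0,0,0.77]]' >/dev/null
python3 -m crank '[[-1.6,0,0,0,0,0,0.77],[-1.6,0,0,0,0,0,0.77],[-1,0,0,0,0,0,0.77]]' >/dev/null
python3 - <<'E'
from h import *
s=np.hstack([cams.camera("side")[150:480,180:520,::-1],cams.camera("top")[50:380,230:570,::-1]]);cv2.imwrite("pics/s3.png",s)
E
python3 go.py -75,-205,146,-12.8
```

```text
t 12.05 board [-24.   8.] z 0.1462 f [-0.6  0.3  1.1] w 0.02
relyaw -12.7 tilt [-0.    -0.001]
-75,-205,146,-12.8 turn z 0.002 shift before turn cm [-21.87  -0.27   0.03] after turn [-2.187e+01 -2.300e-01  2.000e-02]
```

View pics/s3.png

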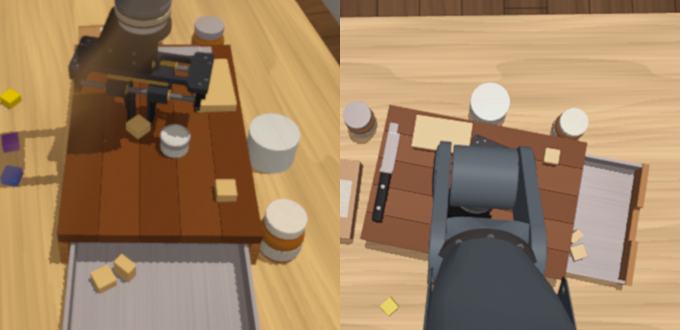

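B at (138,127) is well seated and clears the salt tin. Continuing.

```bash

python3 -m crank '[[-1,-0.1,0,0,0,0,0.77],[-1.4,-0.1,0,0,0,0,0.77],[-1.6,0,0,0,0,0,0.77],[-1.6,0,0,0,0,0,0.77],[-1.6,0,0,0,0,0,0.77]]' >/dev/null
python3 -m crank '[[-1.6,0,0,0,0,0,0.77],[-1.6,0,0,0,0,0,0.77],[-1.6,0,0,0,0,0,0.77],[-1.6,0,0,0,0,0,0.77],[-1.4,0,0,0,0,0,0.77]]' >/dev/null
python3 -m crank '[[-1.3,0,0,0,0,0,0.77],[-1.3,0,0,0,0,0,0.77],[-1.3,0,0,0,0,0,0.77],[-1.3,0,0,0,0,0,0.77],[-1.2,0,0,0,0,0,0.77]]' >/dev/null
python3 go.py -75,-205,146,-12.8
python3 -m crank '[[-0.5,0,0,0,0,0,0.77],[-0.3,0,-2.2,0,0,0,0.77],[0,0,-2.2,0,0,-0.08,0.77],[0,0,0,0,0,0,0.77]]'
python3 go.py 93,-82,190,-8 93,-82,146,-8 76,-205,146,-8
```

```text
t 13.93 board [ -73. -200.] z 0.1462 f [ 0.8 -0.1  0.3] w 0.02
relyaw -12.6 tilt [0. 0.]
-75,-205,146,-12.8 turn z 0.003 shift before turn cm [-0.5  -0.1   0.02] after turn [-0.5  -0.1   0.02]
time: 14.42
position: [0.4607, -0.1334, 0.1914]
tool_rot: [0.815, 0.579, 0.001, 0.002]
ft_force: [0.1, -0.1, 0.5]
grip_width: 0.0198
grip_force: 0.0
t 14.43 board [ -74. -207.] z 0.1914 f [ 0.1 -0.1  0.5] w 0.02
relyaw -8.1 tilt [-0.001  0.004]
93,-82,190,-8 turn z -0.002 shift before turn cm [14.77 14.73  0.19] after turn [14.75 14.75  0.14]
93,-82,146,-8 turn z -0.0 shift before turn cm [0.  0.  4.4] after turn [0.  0.  4.4]
76,-205,146,-8 turn z -0.0 shift before turn cm [-12.41   0.03   0.  ] after turn [-12.41   0.03   0.  ]
```

```bash

python3 -m crank '[[3.7,3.7,0,0,0,0,0.77],[3.7,3.7,0,0,0,0,0.77],[3.7,3.7,0,0,0,0,0.77],[3.7,3.7,0,0,0,0,0.77],[0,0,0,0,0,0,0.77]]' >/dev/null
python3 go.py 93,-82,190,-8
python3 -m crank '[[0,0,1.5,0,0,0,0.77],[0,0,1.5,0,0,0,0.77],[0,0,1.4,0,0,0,0.77],[0,0,0,0,0,0,0.77]]'
python3 go.py 76,-205,146,-8
```

```text
t 15.05 board [ 95. -79.] z 0.1889 f [-0.1 -0.1  0.1] w 0.02
relyaw -7.9 tilt [0.001 0.002]
93,-82,190,-8 turn z 0.001 shift before turn cm [-0.32 -0.18 -0.11] after turn [-0.32 -0.18 -0.11]
time: 15.55
position: [0.6467, -0.0421, 0.1443]
tool_rot: [0.815, 0.579, -0.001, -0.002]
ft_force: [1.0, 0.8, -0.0]
grip_width: 0.0202
grip_force: 0.0
t 15.55 board [ 91. -82.] z 0.1443 f [ 1.   0.8 -0. ] w 0.02
relyaw -8.1 tilt [-0.    -0.004]
76,-205,146,-8 turn z -0.002 shift before turn cm [-12.38   0.22  -0.17] after turn [-12.38   0.19  -0.17]
```

```bash

python3 -m crank '[[-1,0,0,0,0,0,0.77],[-1.2,0,0,0,0,0,0.77],[-1.3,0,0,0,0,0,0.77],[-1.3,0,0,0,0,0,0.77],[-1.3,0,0,0,0,0,0.77]]' >/dev/null
python3 -m crank '[[-1.3,0,0,0,0,0,0.77],[-1.3,0,0,0,0,0,0.77],[-1.3,0,0,0,0,0,0.77],[-1.3,0,0,0,0,0,0.77],[-1.2,0,0,0,0,0,0.77]]' >/dev/null
python3 go.py
python3 -m crank '[[-0.3,0,-2.2,0,0,0,0.5],[0,0,-2.2,0,0,-0.14,0.2],[5,0,-2,0,0,0,0],[5,0,0,0,0,0,0],[0,0,0,0,0,0,0]]'
python3 - <<'E'
from h import *
s=np.hstack([cams.camera("side")[150:480,180:520,::-1],cams.camera("top")[50:380,230:570,::-1]]);cv2.imwrite("pics/s4.png",s)
E
python3 go.py 0,-345,190,0 0,-345,95,0
```

```text
t 16.8 board [  75. -206.] z 0.1462 f [0.2 0.1 0. ] w 0.02
relyaw -8.1 tilt [-0. -0.]
time: 17.42
position: [0.6257, -0.0615, 0.2106]
tool_rot: [0.771, 0.637, 0.0, -0.0]
ft_force: [-0.5, 0.3, 0.5]
grip_width: 0.0622
grip_force: 0.0
t 17.52 board [  75. -108.] z 0.2102 f [-0.7  0.1  0.8] w 0.07
relyaw 0.1 tilt [-0.001 -0.   ]
0,-345,190,0 turn z 0.001 shift before turn cm [-23.68  -7.5    2.03] after turn [-23.69  -7.48   2.02]
0,-345,95,0 turn z -0.0 shift before turn cm [0.  0.  9.5] after turn [0.  0.  9.5]
```

View pics/s4.png

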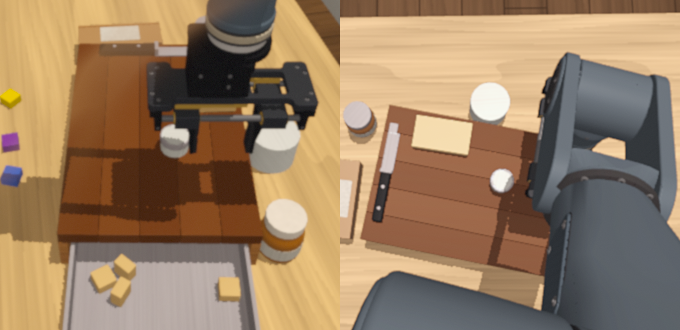

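All four pieces lie in the tray, at crop (103,278), (124,267), (120,291) and (229,288), and the salt tin, slab and knife are in place. Next, go in front of the tray with the fingers open so they straddle the notch, and push it home.

```bash

python3 -m crank '[[-4,-1.3,0,0,0,0,0],[-4,-1.3,0,0,0,0,0],[-4,-1.3,0,0,0,0,0],[-4,-1.3,0,0,0,0,0],[-4,-1.2,0,0,0,0,0]]' >/dev/null
python3 -m crank '[[-3.7,-1.1,2,0,0,0,0],[0,0,0,0,0,0,0]]' >/dev/null
python3 go.py 0,-345,190,0
python3 -m crank '[[0,0,3,0,0,0,0],[0,0,3,0,0,0,0],[0,0,2,0,0,0,0],[0,0,1.5,0,0,0,0],[0,0,0,0,0,0,0]]'
python3 go.py 0,-345,95,0 0,-200,95,0
```

```text
t 18.4 board [  -2. -349.] z 0.1888 f [0.3 0.1 0.2] w 0.087
relyaw -0.4 tilt [ 0.001 -0.003]
0,-345,190,0 turn z -0.006 shift before turn cm [ 0.41  0.19 -0.12] after turn [ 0.41  0.2  -0.12]
time: 19.02
position: [0.5058, -0.2823, 0.0944]
tool_rot: [0.773, 0.635, -0.0, -0.001]
ft_force: [0.1, 0.5, -0.2]
grip_width: 0.0868
grip_force: 0.0
t 19.02 board [  -1. -345.] z 0.0944 f [ 0.1  0.5 -0.2] w 0.087
relyaw -0.0 tilt [ 0.001 -0.002]
0,-345,95,0 turn z -0.0 shift before turn cm [-0.    0.06 -0.06] after turn [-0.    0.06 -0.06]
0,-200,95,0 turn z -0.0 shift before turn cm [14.5  0.   0. ] after turn [14.5  0.   0. ]
```

```bash

python3 -m crank '[[0.8,0,0,0,0,0,0],[1,0,0,0,0,0,0],[1.1,0,0,0,0,0,0],[1.1,0,0,0,0,0,0],[1.1,0,0,0,0,0,0]]' 
python3 -m crank '[[1.2,0,0,0,0,0,0],[1.2,0,0,0,0,0,0],[1.2,0,0,0,0,0,0],[1.2,0,0,0,0,0,0],[1.2,0,0,0,0,0,0]]' 
python3 -m crank '[[1,0,0,0,0,0,0],[0.8,0,0,0,0,0,0],[0.5,0,0,0,0,0,0],[0.4,0,0,0,0,0,0],[0,0,0,0,0,0,0]]' 
python3 go.py 0,-200,95,0
```

```text
time: 19.65
position: [0.5169, -0.2322, 0.0958]
tool_rot: [0.772, 0.635, 0.0, 0.001]
ft_force: [0.7, -2.2, 1.2]
grip_width: 0.087
grip_force: 1.2
time: 20.27
position: [0.5278, -0.173, 0.0951]
tool_rot: [0.772, 0.635, -0.0, -0.0]
ft_force: [0.9, -2.8, 0.2]
grip_width: 0.087
grip_force: 1.2
time: 20.9
position: [0.5321, -0.1465, 0.095]
tool_rot: [0.772, 0.635, -0.0, -0.001]
ft_force: [0.1, -0.3, -0.7]
grip_width: 0.0867
grip_force: 0.0
t 20.9 board [  -1. -206.] z 0.095 f [ 0.1 -0.3 -0.7] w 0.087
relyaw 0.0 tilt [ 0.001 -0.002]
0,-200,95,0 turn z 0.0 shift before turn cm [0.66 0.1  0.  ] after turn [0.66 0.1  0.  ]
```

```bash

for i in 1; do python3 -m crank '[[0.2,0,0,0,0,0,0],[0.2,0,0,0,0,0,0],[0,0,0,0,0,0,0]]'; done
python3 go.py
python3 -m crank '[[0.2,0,0,0,0,0,0],[0,0,0,0,0,0,0]]' | grep ft
python3 -m crank '[[0.1,0,0,0,0,0,0],[0,0,0,0,0,0,0]]' | grep ft
python3 go.py
```

```text
time: 21.28
position: [0.5331, -0.143, 0.0951]
tool_rot: [0.772, 0.635, -0.0, -0.001]
ft_force: [-0.5, -1.0, -0.7]
grip_width: 0.0869
grip_force: 0.3
t 21.27 board [  -1. -203.] z 0.0951 f [-0.5 -1.  -0.7] w 0.087
relyaw -0.0 tilt [ 0.    -0.001]
ft_force: [-0.9, -0.4, -0.1]
ft_force: [-1.6, -1.4, -0.8]
t 21.77 board [  -0. -200.] z 0.0952 f [-1.6 -1.4 -0.8] w 0.087
relyaw -0.0 tilt [-0. -0.]
```

```bash

python3 -m crank '[[0.2,0,0,0,0,0,0]]' | grep -E "ft|pos"
python3 -m crank '[[0.1,0,0,0,0,0,0]]' | grep -E "ft|pos"
python3 -m crank '[[0.1,0,0,0,0,0,0]]' | grep -E "ft|pos"
python3 -m crank '[[0,0,0,0,0,0,0]]' | grep -E "ft|pos"; python3 go.py
```

```text
position: [0.5343, -0.1401, 0.0953]
ft_force: [-7.6, -14.5, -0.1]
position: [0.5343, -0.1401, 0.0953]
ft_force: [-7.4, -16.7, -1.7]
position: [0.5344, -0.1399, 0.0953]
ft_force: [-8.4, -18.3, -2.0]
position: [0.5344, -0.14, 0.0953]
ft_force: [-7.2, -15.6, -0.6]
t 22.27 board [  -0. -200.] z 0.0953 f [ -7.2 -15.6  -0.6] w 0.087
relyaw -0.2 tilt [-0.004 -0.   ]
```

Hard stop: the force jumped to 18 N with no further motion, at front y ≈ -190. Back off, rise and check.

```bash

python3 -m crank '[[-2,0,0,0,0,0,0],[-4,0,0,0,0,0,0],[-5,0,0,0,0,0,0],[-5,0,-3,0,0,0,0],[-5,0,-5,0,0,0,0]]' >/dev/null
python3 -m crank '[[-5,0,-4,0,0,0,0],[-5,0,0,0,0,0,0],[-4,0,0,0,0,0,0],[0,0,0,0,0,0,0]]' >/dev/null
python3 go.py
python3 - <<'E'
from h import *
s=np.hstack([cams.camera("side")[100:480,180:520,::-1],cams.camera("top")[50:430,230:570,::-1]]);cv2.imwrite("pics/s5.png",s)
E
```

```text
t 23.4 board [  -0. -543.] z 0.2089 f [0.2 0.5 0.4] w 0.087
relyaw -0.2 tilt [-0.002  0.003]
```

View pics/s5.png

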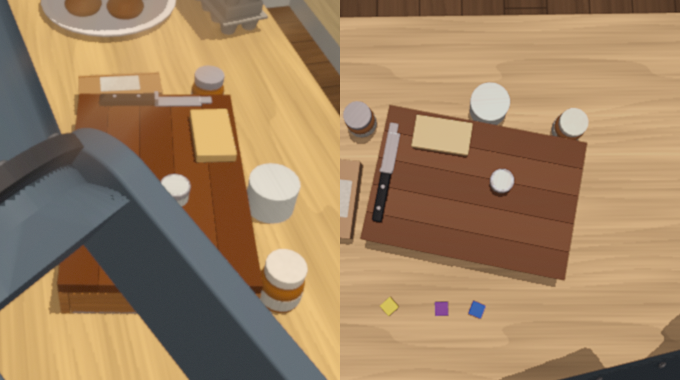

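The tray front is flush with the board end, the board holds only the slab, knife and salt tin, nothing else has moved, and the arm is clear.

```bash
python3 -c "
from rig import ticket
print(ticket.hand_in())"
```

```text
the job is handed in; nothing more can be done
None
```

I pushed all four pieces into the tray, pushed the tray home to its hard stop, and handed the job in at about 23.5 s of the 64 s; the hand-in returned no verdict. In the last pictures the slab, knife, salt tin and surrounding goods had not visibly moved.

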